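# Pick out the loaded battery handle by its weight

## Task

The two battery handles in the white stand look the same, but only one has its cells in, and it is the heavier by far. Lift the left one (as the robot sees it) clear of the stand to feel its weight, set it back in its own well, then lift the right one clear; finish holding the heavier handle upright in the gripper, at least 10 cm above the middle of the blue mat, without letting go, while the lighter one stands in its own well. Keep the handles upright and leave the other things alone.

Things in the scene. Friction and masses are not known exactly. Their poses are not given: they have to be found in the camera images.
- handle_left_mid (a point): centre (half-way up) of the left battery handle as seen from the robot (the +y one): closed upright metal tube, 44 mm diameter, 150 mm tall, round all the way up, black at both ends with a green ring above the middle; free to lift straight up out of its well. z is its long axis. Outwardly the two are the same; the light one weighs 0.10 to 0.16 kg, the heavy one 0.32 to 0.47 kg, and either side may have the heavy one. The contents are loose by a few mm and may tick inside.
- handle_right_mid (a point): centre (half-way up) of the right battery handle as seen from the robot (the -y one): closed upright metal tube, 44 mm diameter, 150 mm tall, round all the way up, black at both ends with a green ring above the middle; free to lift straight up out of its well. z is its long axis. Outwardly the two are the same; the light one weighs 0.10 to 0.16 kg, the heavy one 0.32 to 0.47 kg, and either side may have the heavy one. The contents are loose by a few mm and may tick inside.
- well_left (a point): centre of the floor of the left well of the white stand: round well of 50 mm diameter (3 mm of play all round a handle), 24 mm deep, floor 10 mm above the table; a standing handle's centre is 75 mm above this point. z is up, the y axis runs along the stand from the right well to the left one, 130 mm apart.
- well_right (a point): centre of the floor of the right well of the white stand: round well of 50 mm diameter (3 mm of play all round a handle), 24 mm deep, floor 10 mm above the table; a standing handle's centre is 75 mm above this point. z is up, the y axis runs along the stand from the right well to the left one, 130 mm apart.
- stand: fixed white block, 90 x 230 mm and 34 mm high, with a round well toward each end of its length; origin at the centre of its underside, y along its length toward the left well
- mat: fixed square blue instrument mat, 150 x 150 mm, 3 mm thick with a 5 mm rim; origin at the centre of its underside
- iodine_mid (a point): centre of a small brown medicine bottle with white cap, 36 mm diameter, 75 mm tall, standing loose; a bystander
- slide_box_mid (a point): centre of a beige carton, 60 x 90 x 32 mm, lying loose; a bystander
- petri_dish_mid (a point): centre of a flat clear dish, 69 mm diameter, 15 mm high, loose; a bystander

How it is judged:
On the way, in this order (a step that is already met when the one before it is completed fails the run):
1. the left handle is lifted clear of the stand while the right one stands in its well (z of handle_left_mid in the frame of well_left above 0.105 m and contact force between the fingers and handle_left above 0.5 N and contact force between handle_left and stand below 0.05 N and horizontal distance between handle_right_mid and well_right below 0.008 m and z of handle_right_mid in the frame of well_right below 0.079 m and angle between handle_right_mid's own z axis and vertical below 0.1 rad), for 0.2 s.
2. the left handle is back in its own well and the right one is lifted clear of the stand (z of handle_right_mid in the frame of well_right above 0.105 m and contact force between the fingers and handle_right above 0.5 N and contact force between handle_right and stand below 0.05 N and horizontal distance between handle_left_mid and well_left below 0.008 m and z of handle_left_mid in the frame of well_left below 0.079 m and angle between handle_left_mid's own z axis and vertical below 0.1 rad), for 0.2 s.
At the end, for the whole second after the job is handed in: The heavier handle is held by the fingers, upright (0.25 rad) and still, its centre within 50 mm of the mat's centre from above and over 155 mm high; the lighter one (under 2.4 N on the stand) stands released and upright on the floor of its own well, centred within 8 mm (((z of handle_left_mid in the frame of well_left above 0.105 m and contact force between the fingers and handle_left above 0.5 N and contact force between handle_left and stand below 0.05 N and horizontal distance between handle_left_mid and mat below 0.05 m and height (world z) of handle_left_mid above 0.155 m and angle between handle_left_mid's own z axis and vertical below 0.25 rad and linear speed of handle_left below 0.03 m/s and horizontal distance between handle_right_mid and well_right below 0.008 m and z of handle_right_mid in the frame of well_right below 0.079 m and angle between handle_right_mid's own z axis and vertical below 0.1 rad and contact force between handle_right and stand between 0.4 and 2.4 N and contact force between the fingers and handle_right below 0.05 N and linear speed of handle_right below 0.02 m/s) or (z of handle_right_mid in the frame of well_right above 0.105 m and contact force between the fingers and handle_right above 0.5 N and contact force between handle_right and stand below 0.05 N and horizontal distance between handle_right_mid and mat below 0.05 m and height (world z) of handle_right_mid above 0.155 m and angle between handle_right_mid's own z axis and vertical below 0.25 rad and linear speed of handle_right below 0.03 m/s and horizontal distance between handle_left_mid and well_left below 0.008 m and z of handle_left_mid in the frame of well_left below 0.079 m and angle between handle_left_mid's own z axis and vertical below 0.1 rad and contact force between handle_left and stand between 0.4 and 2.4 N and contact force between the fingers and handle_left below 0.05 N and linear speed of handle_left below 0.02 m/s))); the arm keeps its last pose, push and grip.
It fails at once if the amber medicine bottle is moved by more than 20 mm (distance of iodine_mid from where it was at the start of the episode above 0.02 m).
It fails at once if the slide box is moved by more than 20 mm (distance of slide_box_mid from where it was at the start of the episode above 0.02 m).
It fails at once if the petri dish is moved by more than 20 mm (distance of petri_dish_mid from where it was at the start of the episode above 0.02 m).
It fails at once if the left handle is tipped more than 0.6 rad (angle between handle_left_mid's own z axis and vertical above 0.6 rad).
It fails at once if the right handle is tipped more than 0.6 rad (angle between handle_right_mid's own z axis and vertical above 0.6 rad).
It also fails if it takes over 72 s, if anything falls off the work surface, if the arm or the gripper's body presses on something with over 40 N, if the wrist force passes 120 N, or if a joint passes its speed limit or range.

## Robot

A 6-joint arm with a two-finger parallel gripper is mounted at the origin on a cart in front of the work surface, level with it; the furniture and walls round the work are solid. World frame = base frame: x ahead of the robot, y to its left, z up, the work surface at z = 0. Lengths are in m, angles in rad, forces in N, time in s.
With the tool pointing down it reaches from about 0.35 to 0.775 m from the base axis. Payload 7.3 kg.
Tool frame: the origin (TCP) lies at the very end of the fingers, on their centre line; the grasp point (between the pads) lies 19 mm behind it; z points along the fingers, y is the line along which they close (so a half turn about z gives the same grasp; the last joint's range is limited). The gripper opens to 92 mm and grips with 3 to 60 N. Pads are 19 mm wide; open, the fingers measure 130 mm over their backs; the gripper's body (75 mm by 190 mm) begins 47 mm behind the grasp point.
Start: joints at [-1.268, 0.342, 1.524, -0, 1.275, -0.146], TCP at [0.228, -0.473, 0.202] pointing down, gripper open.
Joint ranges: [-2.53, 2.53], [-0.77, 2.02], [0.04, 2.7], [-1, 4.14], [0.28, 2.66], [-3.11, 3.11]. Speed limits (rad/s): [2.57, 2.57, 3.14, 3.14, 3.14, 3.14].

## Interface

Orientations are given as [roll, pitch, yaw] about the fixed x, y, z axes, in that order (R = Rz(yaw) Ry(pitch) Rx(roll)).
In Python, from cell import robot, read_camera, get_calibration gives the robot as it stands. The module is installed in compiled form; this text tells all that it offers.
- The arm moves only by the tool send_rows, never from a script. Its argument "plan" is a list of rows, each a list of 2 entries, a list of its own where there are three numbers: the shift along the tool's x, y, z as a fraction of full scale, then the turn, a rotation vector about the tool's x, y, z as a fraction of full scale. A call has exactly 10 rows; each row shifts and turns the commanded pose from where the row before left it, along the tool's axes as they then stand; what a row does not reach is not made up. Full scale, the value 1, is 0.025 m for a shift and 90 degrees for a turn. A row lasts 1/8 s, in which the tool goes at most 62.5 mm and 10.7 degrees, less where a joint would pass 70% of its speed; a pose out of reach is approached as far as the arm can. A call with a number of a shift or a turn outside -1 to 1 is refused whole. A call with a gripper value outside its range is refused whole. "gripper" is the opening, from -1 (shut) to 1 (fully open), so that 0 is half open, set as the call begins (left out, the last holds). The fingers move at their own pace and stop on an object; "force" is the grip in N (left out, the last holds). Time passes only in rows, so rows that do not move let the fingers close, or fill a call up. It gives the time, the measured TCP pose, the force, the opening and the grip force at its end, in the units of the state.
- robot.observe(): the state, without advancing time (a new reading comes with each control period).
- read_camera(name): name is "side" or "top"; returns (picture, depth): 420x560x3 uint8, blue, green, red; 420x560 float32, m along the optical axis (not along the pixel's ray), 0 where there is no reading.
- get_calibration(name): a dict with "intrinsics" (3x3 intrinsics, pixels), "rvec" (rotation vector, rad) and "tvec" (3), from world to camera coordinates, as OpenCV has them. Camera axes: x right, y down, z forward; pixel columns grow to the right and rows downward; lengths in m; the calibration is good to about 2 mm. A picture is of the moment at which its call begins. get_calibration takes no time and is no camera call.
- robot.hand_in(): hands the job in; it is judged then, once.
The state is a dict: "time": time; "qpos": joint angles; "qvel": joint speeds; "joint_efforts": joint torques, N m; "tool_pos": TCP position; "tool_rot": TCP orientation; "contact_force": force on the tool from outside, world axes, zero at the start; "torque": the same for the moment, N m; "opening": finger opening in m; "grip_force": force on a finger pad.
Only numpy, scipy, OpenCV 4.12 (cv2) and the standard library are available. Lean on these libraries where they do the work, as an engineer would, in place of code of your own. Each camera call takes 0.05 s, during which the arm holds its last target. There are 200 camera calls.

## Working session

There is one attempt and no reset: what is moved stays moved. The work goes in short steps, Python scripts to look and compute and a tool call to move; the robot and the scene stay as the last step left them, time stands still between calls to the robot, and variables do not carry over. Pictures are saved under pics/ and viewed, at most 10 in all, crops included, and the job is handed in when it is done.

Besides the shell and the picture viewer there is one more tool, called after "Call:" by a JSON object that holds its "name" and its "arguments". send_rows: Moves the arm, as the interface text tells. Shift numbers are shares of 0.025 m and turn numbers shares of 90 degrees, none past 1 either way. Its arguments: {"type":"object","properties":{"plan":{"type":"array"},"gripper":{"type":"number"},"force":{"type":"number"}},"required":["plan"]}

```bash
mkdir -p pics; cat > h.py <<'E'
import numpy as np,cv2
from cell import robot,read_camera,get_calibration
def cal(n):
    c=get_calibration(n);return np.array(c["intrinsics"],float),cv2.Rodrigues(np.array(c["rvec"],float))[0],np.array(c["tvec"],float).ravel()
def cloud(n,d):
    K,R,t=cal(n);v,u=np.mgrid[:d.shape[0],:d.shape[1]]
    p=np.stack([(u-K[0,2])/K[0,0]*d,(v-K[1,2])/K[1,1]*d,d],-1)
    return (p-t)@R
E
python3 - <<'E'
from h import *
print(robot.observe())
for n in("top","side"):
    p,d=read_camera(n);cv2.imwrite(f"pics/{n}0.png",p);np.savez(f"{n}0.npz",p=p,d=d)
    K,R,t=cal(n);print(n,K.tolist(),(-R.T@t),R[2])
E
```

```text
{'time': 0.0, 'qpos': array([-1.26799097e+00,  3.42695626e-01,  1.52502953e+00, -1.83752381e-05,
        1.27540203e+00, -1.46040898e-01]), 'qvel': array([-0.00100746, -0.00176473, -0.00077146,  0.00028738,  0.00114558,
        0.00226346]), 'joint_efforts': array([-7.55896945e-04, -4.31244206e+01, -2.44226092e+01,  7.15351151e-02,
        5.58750762e-02, -1.20217610e-04]), 'tool_pos': array([ 0.22767013, -0.47256348,  0.2015547 ]), 'tool_rot': array([-3.14007190e+00, -2.05923756e-04,  4.48851458e-01]), 'contact_force': array([-0.81490818,  1.02271559, -0.0867037 ]), 'torque': array([-0.0331087 , -0.00193568, -0.01721765]), 'grip_force': 0.0, 'opening': 0.09153514182649244}
top [[481.09423810890235, 0.0, 284.55639606750503], [0.0, 481.09423810890235, 207.21706808992408], [0.0, 0.0, 1.0]] [0.37027299 0.051694   1.53387646] [ 0.11320458  0.0170823  -0.99342484]
side [[449.75768788473073, 0.0, 282.6949229315076], [0.0, 449.75768788473073, 210.98601666229405], [0.0, 0.0, 1.0]] [0.4528644  1.1321585  0.54378077] [ 0.08229214 -0.91202818 -0.40178675]
```

View pics/top0.png

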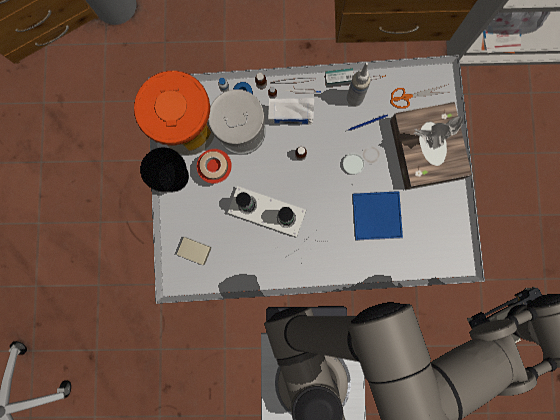

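View pics/side0.png

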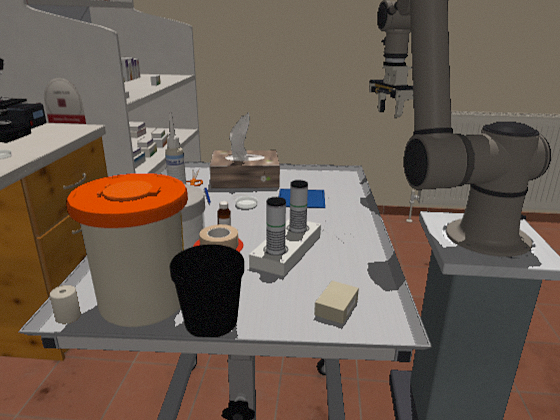

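The top view shows the handles at about (245,202) and (286,215), the mat at (377,216), the bottle at (301,153), the dish at (352,163) and the carton at (193,250). Next I measure the positions from depth.

```bash
python3 - <<'E'
from h import *
f=np.load("top0.npz");P=cloud("top",f["d"]);p=f["p"]
def box(u0,u1,v0,v1):
    return P[v0:v1,u0:u1].reshape(-1,3),p[v0:v1,u0:u1].reshape(-1,3).astype(int)
for nm,b in dict(L=(230,262,185,217),R=(268,303,200,232)).items():
    q,_=box(*b);s=q[(q[:,2]>.145)&(q[:,2]<.175)];c,r=cv2.minEnclosingCircle(s[:,:2].astype(np.float32))
    print(nm,len(s),s.mean(0),c,r,np.median(s[:,2]))
q,c=box(215,320,180,245);s=q[(q[:,2]>.025)&(q[:,2]<.042)];print("stand",len(s),s.mean(0),cv2.minAreaRect(s[:,:2].astype(np.float32)),np.median(s[:,2]))
q,c=box(345,412,185,247);s=q[(c[:,0]>c[:,2]+50)];print("mat",len(s),np.median(s,0),cv2.minAreaRect(s[:,:2].astype(np.float32)))
for n,(u,v) in dict(bot=(301,153),petri=(352,163),boxx=(193,250),red=(214,166),black=(165,170)).items(): print(n,P[v,u])
f=np.load("side0.npz");P=cloud("side",f["d"])
q=P.reshape(-1,3)
for x0,y0 in((.42,.13),(.42,.05)):pass
for nm,b in dict(L=(262,290,196,256),R=(288,310,178,236)).items():
    q=P[b[2]:b[3],b[0]:b[1]].reshape(-1,3);q=q[(q[:,2]>.05)&(q[:,2]<.2)&(q[:,0]>.25)&(q[:,0]<.65)&(q[:,1]>-.1)];
    print("side",nm,len(q),q.mean(0),q.min(0),q.max(0))
E
```

```text
L 185 [0.55113896 0.19482775 0.1600422 ] (0.5519474744796753, 0.19542637467384338) 0.02217767760157585 0.16009977380180912
R 185 [0.5067057  0.07369174 0.16010922] (0.5069370269775391, 0.0734972432255745) 0.02172822132706642 0.1606393821959626
stand 1553 [0.52616666 0.13139812 0.03419259] ((0.5299035310745239, 0.13518266379833221), (0.23089030385017395, 0.09038284420967102), 69.86489868164062) 0.034262222645640696
mat 2143 [ 0.51426298 -0.21595047  0.00337003] ((0.49161168932914734, -0.1144530177116394), (0.16824322938919067, 0.3755074143409729), 12.006599426269531)
bot [0.70361949 0.0234928  0.07771312]
petri [ 0.68258651 -0.14060314  0.01299301]
boxx [0.41182678 0.36489782 0.03440687]
red [0.66510986 0.29025114 0.0914439 ]
black [0.67259948 0.46388968 0.00493967]
side L 958 [0.55252902 0.21160721 0.11217813] [0.53151599 0.17741045 0.05001542] [0.57592935 0.22194364 0.1618065 ]
side R 773 [0.50826361 0.09003537 0.11154285] [0.48722811 0.05296735 0.05016102] [0.53081094 0.10206489 0.16174216]
```

Call:
{"name": "send_rows", "arguments": {"plan": [[[0,0,-0.4],[0,0,-0.0985]],[[0,0,-0.4],[0,0,-0.0985]],[[0,0,-0.4],[0,0,-0.0985]],[[0,0,-0.4],[0,0,-0.0985]],[[0,0,-0.4],[0,0,-0.0985]],[[0.98,0.1,0],[0,0,0]],[[0.98,0.1,0],[0,0,0]],[[0.98,0.1,0],[0,0,0]],[[0.98,0.1,0],[0,0,0]],[[0.98,0.1,0],[0,0,0]]], "gripper": 1, "force": 25}}

```text
time: 1.35
tool_pos: [0.2818, -0.3605, 0.252]
tool_rot: [-3.141, -0.0, 1.223]
contact_force: [-0.7, -0.2, -0.2]
opening: 0.092
grip_force: 0.0
```

Call:
{"name": "send_rows", "arguments": {"plan": [[[0.98,0.1,0],[0,0,0]],[[0.98,0.1,0],[0,0,0]],[[0.98,0.1,0],[0,0,0]],[[0.98,0.1,0],[0,0,0]],[[0.98,0.1,0],[0,0,0]],[[0.98,0.1,0],[0,0,0]],[[0.98,0.1,0],[0,0,0]],[[0.98,0.1,0],[0,0,0]],[[0.98,0.1,0],[0,0,0]],[[0.98,0.1,0],[0,0,0]]]}}

```text
time: 2.6
tool_pos: [0.3885, -0.1388, 0.252]
tool_rot: [-3.141, 0.0, 1.223]
contact_force: [0.0, 0.1, -0.2]
opening: 0.0915
grip_force: 0.0
```

Call:
{"name": "send_rows", "arguments": {"plan": [[[0.98,0.1,0],[0,0,0]],[[0.98,0.1,0],[0,0,0]],[[0.98,0.1,0],[0,0,0]],[[0.98,0.1,0],[0,0,0]],[[0.98,0.1,0],[0,0,0]],[[0.98,0.1,0],[0,0,0]],[[0.98,0.1,0],[0,0,0]],[[0.98,0.1,0],[0,0,0]],[[0.98,0.1,0],[0,0,0]],[[0.98,0.1,0],[0,0,0]]]}}

```text
time: 3.85
tool_pos: [0.4952, 0.0827, 0.252]
tool_rot: [-3.141, 0.0, 1.223]
contact_force: [0.3, -0.3, 0.6]
opening: 0.0919
grip_force: 0.0
```

Call:
{"name": "send_rows", "arguments": {"plan": [[[0.83,0.097,0],[0,0,0]],[[0.83,0.097,0],[0,0,0]],[[0.83,0.097,0],[0,0,0]],[[0.83,0.097,0],[0,0,0]],[[0.83,0.097,0],[0,0,0]],[[0.83,0.097,0],[0,0,0]],[[0,0,0],[0,0,0]],[[0,0,0],[0,0,0]],[[0,0,0],[0,0,0]],[[0,0,0],[0,0,0]]]}}

```text
time: 5.1
tool_pos: [0.5518, 0.1929, 0.2524]
tool_rot: [3.141, 0.0, 1.222]
contact_force: [-0.9, -0.0, 0.5]
opening: 0.0918
grip_force: 0.0
```

```bash
python3 - <<'E'
from h import *
p,d=read_camera("side");cv2.imwrite("pics/s1.png",cv2.resize(p[100:290,200:360],None,fx=3,fy=3))
o=robot.observe();print(o["tool_pos"],o["tool_rot"],o["contact_force"])
E
```

```text
[0.55177214 0.19298302 0.25242362] [3.14127970e+00 7.27259691e-06 1.22182267e+00] [-0.30406717  0.58919687 -0.48909103]
```

View pics/s1.png

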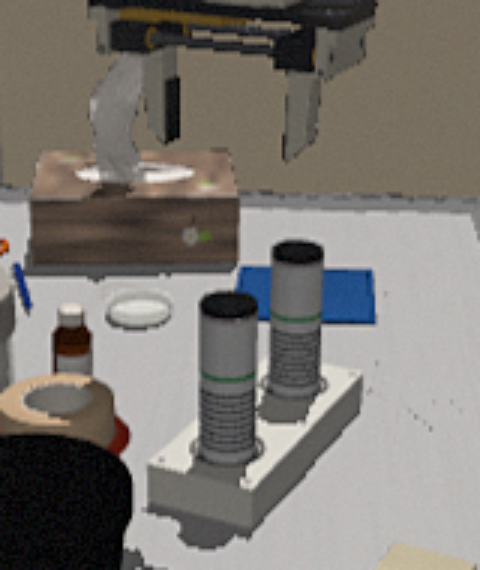

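The open fingers straddle the left handle (top at crop 228,305) well above it. I go down and close.

Call:
{"name": "send_rows", "arguments": {"plan": [[[0.08,0,0.8],[0,0,0]],[[0,0,0.8],[0,0,0]],[[0,0,0.8],[0,0,0]],[[0,0,0.8],[0,0,0]],[[0,0,0.8],[0,0,0]],[[0,0,0.8],[0,0,0]],[[0,0,0.6],[0,0,0]],[[0,0,0.4],[0,0,0]],[[0,0,0],[0,0,0]],[[0,0,0],[0,0,0]]]}}

```text
time: 6.4
tool_pos: [0.553, 0.1954, 0.1079]
tool_rot: [3.14, -0.001, 1.222]
contact_force: [-1.1, -0.1, 0.2]
opening: 0.092
grip_force: 0.0
```

Call:
{"name": "send_rows", "arguments": {"plan": [[[0,0,0],[0,0,0]],[[0,0,0],[0,0,0]],[[0,0,0],[0,0,0]],[[0,0,0],[0,0,0]],[[0,0,0],[0,0,0]],[[0,0,0],[0,0,0]],[[0,0,0],[0,0,0]],[[0,0,0],[0,0,0]],[[0,0,0],[0,0,0]],[[0,0,0],[0,0,0]]], "gripper": -1, "force": 25}}

```text
time: 7.65
tool_pos: [0.5525, 0.1953, 0.1072]
tool_rot: [3.142, 0.0, 1.222]
contact_force: [-0.7, -0.1, -0.2]
opening: 0.0435
grip_force: 25.0
```

Call:
{"name": "send_rows", "arguments": {"plan": [[[0,0,-0.2],[0,0,0]],[[0,0,-0.4],[0,0,0]],[[0,0,-0.5],[0,0,0]],[[0,0,-0.5],[0,0,0]],[[0,0,-0.4],[0,0,0]],[[0,0,0],[0,0,0]],[[0,0,0],[0,0,0]],[[0,0,0],[0,0,0]],[[0,0,0],[0,0,0]],[[0,0,0],[0,0,0]]]}}

```text
time: 8.9
tool_pos: [0.5525, 0.1953, 0.157]
tool_rot: [-3.141, 0.0, 1.222]
contact_force: [-0.3, -0.4, -1.6]
opening: 0.044
grip_force: 25.0
```

```bash
python3 - <<'E'
from h import *
F=[]
for i in range(4):
    p,d=read_camera("side");o=robot.observe();F.append(np.r_[o["contact_force"],o["torque"],o["joint_efforts"][1:3]])
print(np.round(F,2),o["tool_pos"],o["opening"],o["grip_force"]);cv2.imwrite("pics/s2.png",cv2.resize(p[100:290,200:360],None,fx=3,fy=3))
E
```

```text
[[ 2.900e-01  4.000e-01 -8.200e-01 -5.000e-02 -1.100e-01 -2.000e-02
  -5.089e+01 -2.441e+01]
 [ 2.300e-01  3.300e-01 -1.970e+00 -4.000e-02 -7.000e-02  1.000e-02
  -5.089e+01 -2.441e+01]
 [ 4.900e-01  6.900e-01 -3.400e-01  1.000e-02 -7.000e-02  1.000e-02
  -5.089e+01 -2.442e+01]
 [ 1.600e-01  7.700e-01 -8.100e-01 -4.000e-02 -6.000e-02 -3.000e-02
  -5.089e+01 -2.442e+01]] [0.55251702 0.19528101 0.15716961] 0.043729022269820596 24.99983330257237
```

View pics/s2.png

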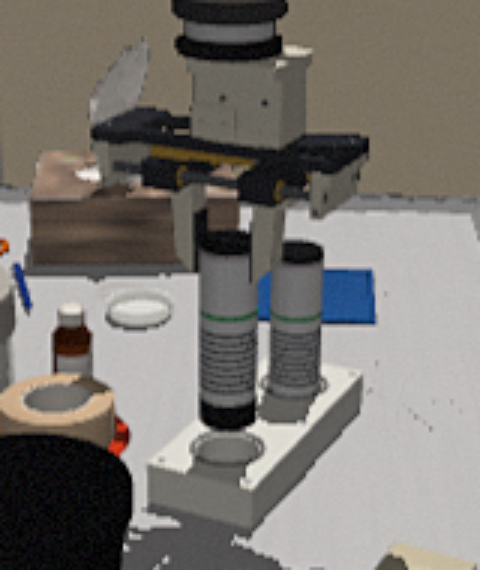

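The left handle hangs upright (bottom at crop 227,420), clear above its well at (227,448). At about 1.1 N it is the light one, so I set it back.

Call:
{"name": "send_rows", "arguments": {"plan": [[[0,0,0.3],[0,0,0]],[[0,0,0.4],[0,0,0]],[[0,0,0.4],[0,0,0]],[[0,0,0.3],[0,0,0]],[[0,0,0.2],[0,0,0]],[[0,0,0.2],[0,0,0]],[[0,0,0.1],[0,0,0]],[[0,0,0.1],[0,0,0]],[[0,0,0],[0,0,0]],[[0,0,0],[0,0,0]]]}}

```text
time: 10.35
tool_pos: [0.5525, 0.1953, 0.1073]
tool_rot: [3.141, -0.0, 1.222]
contact_force: [-0.6, -0.6, -1.1]
opening: 0.0437
grip_force: 25.0
```

Call:
{"name": "send_rows", "arguments": {"plan": [[[0,0,0],[0,0,0]],[[0,0,0],[0,0,0]],[[0,0,0],[0,0,0]],[[0,0,0],[0,0,0]],[[0,0,0],[0,0,0]],[[0,0,0],[0,0,0]],[[0,0,0],[0,0,0]],[[0,0,0],[0,0,0]],[[0,0,0],[0,0,0]],[[0,0,0],[0,0,0]]], "gripper": 1}}

```text
time: 11.6
tool_pos: [0.5525, 0.1953, 0.1072]
tool_rot: [3.142, 0.0, 1.222]
contact_force: [-0.4, 1.0, 0.4]
opening: 0.0922
grip_force: 0.0
```

Call:
{"name": "send_rows", "arguments": {"plan": [[[0,0,-0.4],[0,0,0]],[[0,0,-0.6],[0,0,0]],[[0,0,-0.8],[0,0,0]],[[0,0,-0.8],[0,0,0]],[[0,0,-0.8],[0,0,0]],[[0,0,-0.6],[0,0,0]],[[0,0,0],[0,0,0]],[[0,0,0],[0,0,0]],[[0,0,0],[0,0,0]],[[0,0,0],[0,0,0]]]}}

```text
time: 12.85
tool_pos: [0.5523, 0.1952, 0.2065]
tool_rot: [-3.141, 0.001, 1.222]
contact_force: [0.3, -0.8, -0.6]
opening: 0.0918
grip_force: 0.0
```

```bash
python3 - <<'E'
from h import *
p,d=read_camera("side");P=cloud("side",d)
o=robot.observe();print(o["tool_pos"],o["opening"])
P0=np.load("side0.npz");A=cloud("side",P0["d"])
for Q in(A,P):
  for b in((262,290,196,256),(288,310,178,236)):
    q=Q[b[2]:b[3],b[0]:b[1]].reshape(-1,3);q=q[(q[:,2]>.05)&(q[:,2]<.17)&(q[:,0]>.25)&(q[:,0]<.65)&(q[:,1]>-.1)]
    print(len(q),q.mean(0).round(4),np.sort(q[:,2])[-15:].mean().round(4))
cv2.imwrite("pics/s3.png",cv2.resize(p[100:290,200:360],None,fx=3,fy=3))
E
```

```text
[0.55234261 0.19524744 0.20670411] 0.09186507137829295
958 [0.5525 0.2116 0.1122] 0.1611
773 [0.5083 0.09   0.1115] 0.1612
950 [0.5526 0.2117 0.1123] 0.1612
767 [0.5083 0.0901 0.1118] 0.1611
```

View pics/s3.png

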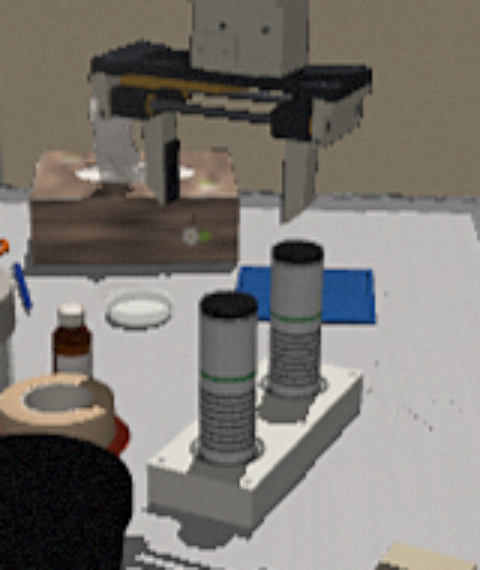

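The left handle stands in its well again, within 0.2 mm of where it was. Now I move to the right one.

Call:
{"name": "send_rows", "arguments": {"plan": [[[-0.7,0,0],[0,0,0]],[[-0.9,0,0],[0,0,0]],[[-0.9,0,0],[0,0,0]],[[-0.9,0,0],[0,0,0]],[[-0.9,0,0],[0,0,0]],[[-0.88,0,0],[0,0,0]],[[0,0,0],[0,0,0]],[[0,0,0],[0,0,0]],[[0,0,0],[0,0,0]],[[0,0,0],[0,0,0]]]}}

```text
time: 14.15
tool_pos: [0.5084, 0.074, 0.2071]
tool_rot: [-3.142, 0.0, 1.223]
contact_force: [-0.1, -0.4, -0.0]
opening: 0.0917
grip_force: 0.0
```

Call:
{"name": "send_rows", "arguments": {"plan": [[[0,0,0.6],[0,0,0]],[[0,0,0.8],[0,0,0]],[[0,0,0.8],[0,0,0]],[[0,0,0.8],[0,0,0]],[[0,0,0.6],[0,0,0]],[[0,0,0.36],[0,0,0]],[[0,0,0],[0,0,0]],[[0,0,0],[0,0,0]],[[0,0,0],[0,0,0]],[[0,0,0],[0,0,0]]]}}

```text
time: 15.4
tool_pos: [0.5085, 0.0736, 0.1086]
tool_rot: [3.141, -0.0, 1.222]
contact_force: [0.9, -0.9, 0.6]
opening: 0.092
grip_force: 0.0
```

Call:
{"name": "send_rows", "arguments": {"plan": [[[0,0,0],[0,0,0]],[[0,0,0],[0,0,0]],[[0,0,0],[0,0,0]],[[0,0,0],[0,0,0]],[[0,0,0],[0,0,0]],[[0,0,0],[0,0,0]],[[0,0,0],[0,0,0]],[[0,0,0],[0,0,0]],[[0,0,0],[0,0,0]],[[0,0,0],[0,0,0]]], "gripper": -1, "force": 30}}

```text
time: 16.65
tool_pos: [0.5082, 0.0736, 0.1082]
tool_rot: [-3.141, 0.0, 1.222]
contact_force: [-0.2, -0.1, 0.5]
opening: 0.0438
grip_force: 30.0
```

Call:
{"name": "send_rows", "arguments": {"plan": [[[0,0,-0.2],[0,0,0]],[[0,0,-0.4],[0,0,0]],[[0,0,-0.5],[0,0,0]],[[0,0,-0.5],[0,0,0]],[[0,0,-0.4],[0,0,0]],[[0,0,0],[0,0,0]],[[0,0,0],[0,0,0]],[[0,0,0],[0,0,0]],[[0,0,0],[0,0,0]],[[0,0,0],[0,0,0]]]}}

```text
time: 17.9
tool_pos: [0.5082, 0.0736, 0.158]
tool_rot: [-3.141, 0.0, 1.222]
contact_force: [-1.2, -0.5, -3.2]
opening: 0.044
grip_force: 30.0
```

```bash
python3 - <<'E'
from h import *
F=[]
for i in range(6):
    read_camera("side");o=robot.observe();F.append(o["contact_force"])
print(np.mean(F,0),np.array(F)[:,2].round(2),o["tool_pos"],o["opening"])
f=np.load("top0.npz");P=cloud("top",f["d"])[187:245,347:410].reshape(-1,3);c=f["p"][187:245,347:410].reshape(-1,3).astype(int)
s=P[(c[:,0]>c[:,2]+50)];r=cv2.minAreaRect(s[:,:2].astype(np.float32));print(s.mean(0),s.min(0),s.max(0),r)
E
```

```text
[ 0.00391135  0.05453949 -3.2597699 ] [-2.93 -3.74 -3.73 -2.7  -3.32 -3.13] [0.50831503 0.07355394 0.1582098 ] 0.04381321563742052
[ 0.51391401 -0.21565692  0.00687919] [ 0.37027299 -0.29263001 -0.00858299] [0.59025723 0.051694   1.53387646] ((0.49161168932914734, -0.1144530177116394), (0.16824322938919067, 0.3755074143409729), 12.006599426269531)
```

The right handle weighs about 3.3 N, so it is the heavy one. I lift it further and carry it to the mat centre, about (0.514, -0.2165).

Call:
{"name": "send_rows", "arguments": {"plan": [[[0,0,-0.4],[0,0,0]],[[0,0,-0.7],[0,0,0]],[[0,0,-0.7],[0,0,0]],[[-0.2,0.08,-0.7],[0,0,0]],[[-0.4,0.15,-0.3],[0,0,0]],[[-0.6,0.23,0],[0,0,0]],[[-0.7,0.27,0],[0,0,0]],[[-0.7,0.27,0],[0,0,0]],[[-0.7,0.27,0],[0,0,0]],[[-0.7,0.27,0],[0,0,0]]]}}

```text
time: 19.45
tool_pos: [0.5103, -0.0351, 0.228]
tool_rot: [-3.141, 0.0, 1.222]
contact_force: [0.2, -0.2, -3.9]
opening: 0.0435
grip_force: 30.0
```

Call:
{"name": "send_rows", "arguments": {"plan": [[[-0.7,0.27,0],[0,0,0]],[[-0.7,0.27,0],[0,0,0]],[[-0.7,0.27,0],[0,0,0]],[[-0.7,0.27,0],[0,0,0]],[[-0.7,0.27,0],[0,0,0]],[[-0.7,0.27,0],[0,0,0]],[[-0.7,0.27,0],[0,0,0]],[[-0.7,0.27,0],[0,0,0]],[[-0.5,0.2,0],[0,0,0]],[[-0.3,0.12,0],[0,0,0]]]}}

```text
time: 20.7
tool_pos: [0.514, -0.206, 0.2281]
tool_rot: [-3.141, -0.0, 1.222]
contact_force: [0.7, 0.1, -3.2]
opening: 0.0439
grip_force: 30.0
```

Call:
{"name": "send_rows", "arguments": {"plan": [[[-0.2,0.08,0],[0,0,0]],[[-0.15,0.05,0],[0,0,0]],[[0,0,0],[0,0,0]],[[0,0,0],[0,0,0]],[[0,0,0],[0,0,0]],[[0,0,0],[0,0,0]],[[0,0,0],[0,0,0]],[[0,0,0],[0,0,0]],[[0,0,0],[0,0,0]],[[0,0,0],[0,0,0]]]}}

```text
time: 21.95
tool_pos: [0.5141, -0.2145, 0.2282]
tool_rot: [3.142, 0.0, 1.222]
contact_force: [0.6, -0.0, -3.6]
opening: 0.0434
grip_force: 30.0
```

```bash
python3 - <<'E'
from h import *
p,d=read_camera("side");cv2.imwrite("pics/s4.png",cv2.resize(p[80:290,200:400],None,fx=2.5,fy=2.5))
o=robot.observe();print(o["tool_pos"],o["contact_force"],o["opening"])
E
```

```text
[ 0.5140545  -0.21446735  0.22820907] [-0.62917485 -0.04467971 -2.58521108] 0.04365240729319694
```

View pics/s4.png

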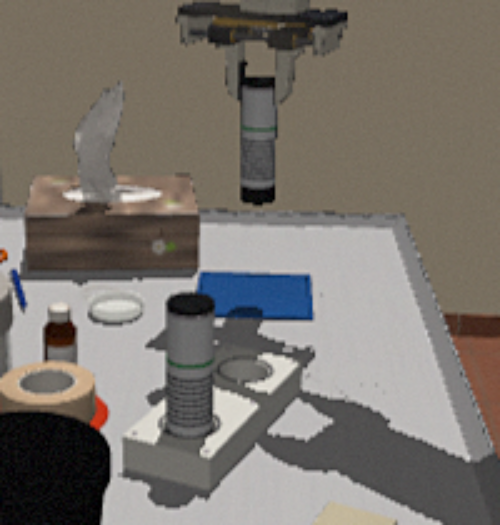

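The right handle is held upright (crop 258,140) over the mat (255,295), and the left one stands in its well (190,370). I hand the job in.

```bash
python3 -c "
from cell import robot
print(robot.hand_in())"
```

```text
the job is handed in; nothing more can be done
None
```

I handed the job in at about 22 s with the right handle, the heavier at about 3.3 N, held upright about 20 cm above the mat's centre and the left one (about 1.1 N) back in its own well; no verdict came back.

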